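Cross the polars of a bench polariscope

TASK

A watch crystal lies on the stage of the bench polariscope to be checked for strain. Switch the lamp on by pressing down the raised half of the green rocker switch, then push the lever of the analyser ring round its arc until its index line stands on the red mark of the scale, and leave it there with the hand clear. Push only, with the fingertips or the outside of the fingers: do not grip the lever or lift the analyser out of its collar, and leave the crystal and everything else on the bench where it is.

Things in the scene. Friction and masses are not known exactly. Their poses are not given: they have to be found in the camera images.
- polariscope: Bench polariscope, fixed. Origin on the bench below the optical axis (centre of stage, collar and analyser ring); z up, -x its front (switch side). Cream lamp housing x -185 to 125, y -85 to 85 mm, flat top 60 mm up; stage disc on it, radius 52 mm, top 65 mm up. Column (radius 13 mm) at x = 105 mm, top 190 mm up. No part but the analyser lever stands over the front of the housing.
- red_mark (a point): The red mark to set the lever to: a 5 mm wide radial red bar on the top of the fixed black collar and down its rim, in line with the switch (on the polariscope's -x side). The point is at its middle, 56 mm from the optical axis, 160 mm above the bench. The collar has outer radius 66 mm and reaches from 146 to 160 mm above the bench; its top bears a white scale, 5 degrees a division.
- switch (a joint): Lamp rocker in the front of the housing's top, rad: 0 = off, its right half (polariscope's -y side) raised; 0.40 = fully on, that half pressed level. Green, white line on the half to press; 26 mm (x) by 45 mm (y), pivot at x = -150, y = 0 mm, 63 mm above the bench. Stiff by friction (about 2 N at the pad), stays where it is left.
- switch_pad (a point): The place to press: top face of the rocker's raised half near its outer end (off: 13 mm to the -y side of the pivot, 80 mm above the bench, sloping up outwards at 0.4 rad, outer edge 5 mm further out; fully on: level, 18 mm to the -y side, 74 mm above the bench). Moves with the rocker.
- analyser_cell: The analyser cell (ring, dark filter and lever), which sits loose in the collar under its own weight of about 2 N: pulled upwards it lifts out. Does not turn with the ring. Origin on the optical axis, 146 mm above the bench.
- analyser (a joint): Angle of the analyser ring and its lever, rad: 0 = index line on the red mark (lever pointing to the polariscope's -x); positive = turned anticlockwise seen from above, lever pointing more to its -y side (1.57: straight to -y). Starts positive. Stops at -0.35 and 1.75. Turns with friction (about 1.4 N at the lever's middle), stays where it is left.
- lever_mid (a point): Middle of the lever's free part, 88 mm from the optical axis, 166 mm above the bench; its -x axis points outwards along the lever. Lever: level aluminium bar, black index line on top, 8 mm wide, 9 mm high (161.5 to 170.5 mm up), 40 to 114 mm from the axis; upright black finger knob, radius 6 mm, 110 mm from the axis (156 to 182 mm up). Its ring has radius 43.5 mm and rises to 168 mm.
- crystal: Bystander: loose watch crystal, clear glass disc 34 mm across, 4.5 mm high, lying on the stage below the analyser. Origin at the centre of its underside.
- loupe: Bystander: loose black eye loupe, 31 mm across, 24 mm high, standing on the left front of the housing's top, about 58 mm to the left (+y) of the switch. Origin at the centre of its underside.
- jar: Bystander: clear jar with white lid, 72 mm across, 70 mm high, on the bench left of the housing. Origin at the centre of its underside.
- screwdriver: Bystander: screwdriver with blue handle, 130 mm long, lying on the bench right of the housing. Its x axis runs along it.
- tweezers: Bystander: steel tweezers, 130 mm long, 8 mm high, lying on the bench at the left. Origin near its middle, on the bench.
- watch: Bystander: steel wristwatch on its closed bracelet, 65 mm by 46 mm, 46 mm high, on the bench at the right. Origin at the centre of its underside.
- movement: Bystander: brass clock movement, 95 x 75 mm, 43 mm high, lying on the bench at the right back. Origin at the centre of its underside.
- dish: Bystander: blue plastic parts dish, 90 mm across, 32 mm high, on the bench at the left back. Origin at the centre of its underside.

How it is judged (in metres and radians):
On the way, in this order (a step that is already met when the one before it is completed fails the run):
1. the lamp is switched on at the rocker, the lever not yet on its mark (value of joint switch above 0.3 rad), for 0.2 s.
2. the lever is pushed round to the red mark (value of joint analyser between -0.06 and 0.06 rad), for 0.3 s.
At the end, for the whole second after the job is handed in: The rocker is pressed in (beyond 0.30 of its 0.40 rad), the lever stands still within 0.06 rad (3.4 degrees, about 4 mm at the scale) of the red mark, the analyser cell is seated in its collar, the crystal lies within 8 mm and the other bystanders within 15 mm of where they were (all of step 2 and value of joint switch above 0.3 rad and velocity of joint analyser between -0.05 and 0.05 rad/s and distance of analyser_cell from where it was at the start of the episode below 0.004 m and distance of crystal from where it was at the start of the episode below 0.008 m and distance of each of loupe, jar, screwdriver, tweezers, watch, movement, dish from where it was at the start of the episode below 0.015 m); the robot touches nothing.
It fails at once if the lever is gripped or forced (more than 18 N between the fingers and the analyser) (contact force between the fingers and analyser_cell above 18 N).
It fails at once if the analyser is lifted in its collar by more than 4 mm (distance of analyser_cell from where it was at the start of the episode above 0.004 m).
It fails at once if the crystal is moved by more than 8 mm (distance of crystal from where it was at the start of the episode above 0.008 m).
It fails at once if a bystander is moved or lifted by more than 15 mm (distance of any of loupe, jar, screwdriver, tweezers, watch, movement, dish from where it was at the start of the episode above 0.015 m).
It also fails if it takes over 54 s, if anything falls off the work surface, if the arm or the gripper's body presses on something with over 40 N, if the wrist force passes 120 N, or if a joint passes its speed limit or range.

ROBOT

A 6-joint arm with a two-finger parallel gripper is mounted at the origin on the work surface. World frame = base frame: x ahead of the robot, y to its left, z up, the work surface at z = 0. Lengths are in mm, angles in rad, forces in N, time in s.
With the tool pointing down it reaches from about 300 to 775 mm from the base axis. Payload 14.6 kg.
Tool frame: the origin (TCP) lies between the finger pads; the fingertips stand 25 mm ahead of it and the grasp point (between the pads) lies 6 mm ahead of it; z points along the fingers, y is the line along which they close (so a half turn about z gives the same grasp; the last joint's range is limited). The gripper opens to 94 mm and grips with 3 to 60 N. Pads are 16 mm wide; open, the fingers measure 119 mm over their backs; the gripper's body (75 mm by 177 mm) begins 78 mm behind the grasp point.
Start: joints at [1.172, 0.3, 1.521, -0, 1.321, -0.067], TCP at [179.157, 519.992, 230.446] pointing down, gripper open.
Joint ranges: [-3.03, 3.03], [-0.79, 2.21], [0.23, 2.52], [-1.04, 4.18], [0, 3.07], [-2.55, 2.55]. Speed limits (rad/s): [2.22, 2.22, 2.57, 3.14, 3.14, 3.14].

INTERFACE

Orientations are given as [roll, pitch, yaw] about the fixed x, y, z axes, in that order (R = Rz(yaw) Ry(pitch) Rx(roll)).
In Python, from cell import manip gives the robot as it stands. The module is installed in compiled form; this text tells all that it offers.
- The arm moves only by the tool step_arm, never from a script. Its argument "series" is one flat list of numbers, 5 for each row, row after row: the shift along the world's x, y, z in mm, then the turn about the world's z in rad, then the closure, from 0 (fully open) to 1 (shut). In form: [dx, dy, dz, spin, jaw, dx, dy, dz, spin, jaw, ...]. A call has 1 to 20 rows; each row shifts and turns the commanded pose from where the row before left it; what a row does not reach is not made up. A row lasts 1/8 s, in which the tool goes at most 62.5 mm and 10.7 degrees, less where a joint would pass 70% of its speed; a pose out of reach is approached as far as the arm can. A call is refused whole if a number of a shift passes 62.5 or a number of a turn 0.188, either way. A call with a gripper value outside its range is refused whole. The fingers move at their own pace and stop on an object; "squeeze" is the grip in N (left out, the last holds). Time passes only in rows, so rows that do not move let the fingers close. It gives the time, the measured TCP pose, the force, the opening and the grip force at its end, in the units of the state.
- manip.read_state(): the state, without advancing time (a new reading comes with each control period).
- manip.camera(name): name is "scene" or "top"; returns (picture, depth): 420x560x3 uint8, blue, green, red; 420x560 float32, mm along the optical axis (not along the pixel's ray), 0 where there is no reading.
- manip.camera_info(name): a dict with "fovy" (degrees; the focal length in pixels is half the picture's height over the tangent of half this angle, whatever the lens; pixels are square), "cx", "cy" (the principal point, pixels), "eye" and "orientation" of the camera in the world. Camera axes: x right, y down, z forward; pixel columns grow to the right and rows downward; lengths in mm; the calibration is good to about 2 mm. A picture is of the moment at which its call begins. camera_info takes no time and is no camera call.
- manip.sign_off(): hands the job in; it is judged then, once.
The state is a dict: "clock": time; "joints": joint angles; "qd": joint speeds; "effort": joint torques, N m; "eef_pos": TCP position; "eef_rot": TCP orientation; "wrist_force": force on the tool from outside, world axes, zero at the start; "moment": the same for the moment, N m; "finger_gap": finger opening in mm; "finger_force": force on a finger pad.
Only numpy, scipy, OpenCV 4.12 (cv2) and the standard library are available. Lean on these libraries where they do the work, as an engineer would, in place of code of your own. Each camera call takes 0.05 s, during which the arm holds its last target. There are 200 camera calls.

## Working session

There is one attempt and no reset: what is moved stays moved. The work goes in short steps, Python scripts to look and compute and a tool call to move; the robot and the scene stay as the last step left them, time stands still between calls to the robot, and variables do not carry over. Pictures are saved under pics/ and viewed, at most 10 in all, crops included, and the job is handed in when it is done.

Besides the shell and the picture viewer there is one more tool, called after ">>>" as name(argument=value, ...) on one line, values as JSON. step_arm: Moves the arm, as the interface text tells. Its arguments: {"type":"object","properties":{"series":{"type":"array"},"squeeze":{"type":"number"}},"required":["series"]}

```bash
mkdir -p pics; cat > h.py <<'E'
import numpy as np, cv2
from cell import manip
from scipy.spatial.transform import Rotation as R
def grab(n,f=None):
    p,d=manip.camera(n)
    if f: cv2.imwrite('pics/'+f,p)
    return p,d
def K(n):
    i=manip.camera_info(n); f=210/np.tan(np.radians(i['fovy'])/2)
    o=np.array(i['orientation'],float)
    Rm=o if o.shape==(3,3) else R.from_euler('xyz',o).as_matrix()
    return i,f,Rm,np.array(i['eye'],float)
def ray(n,u,v,z):
    i,f,Rm,e=K(n); d=Rm@np.array([(u-i['cx'])/f,(v-i['cy'])/f,1]); return e+d*(z-e[2])/d[2]
def pts(n,u,v,dep):
    i,f,Rm,e=K(n); u=np.asarray(u);v=np.asarray(v)
    c=np.stack([(u-i['cx'])/f*dep,(v-i['cy'])/f*dep,dep],-1); return c@Rm.T+e
E
python3 - <<'E'
from h import *
for n in('scene','top'):
    print(manip.camera_info(n)); grab(n,n+'1.png')
print(manip.read_state())
E
```

```text
{'fovy': 46.7018000789739, 'cx': 274.516779869488, 'cy': 215.1754318472692, 'eye': array([1253.1291811 , -367.22433988, 1413.77511334]), 'orientation': array([-2.60379696,  0.00322066,  1.09314959])}
{'fovy': 57.29290904040925, 'cx': 283.18807139311514, 'cy': 207.63178869245237, 'eye': array([ 417.05872401,   -1.43457189, 1070.08651705]), 'orientation': array([-2.98846088, -0.02829748, -1.57969818])}
{'clock': 0.1, 'joints': array([ 1.17237888e+00,  3.00425594e-01,  1.52147019e+00,  5.18242569e-06,
        1.32068204e+00, -6.66046162e-02]), 'qd': array([-0.00160053, -0.00148302, -0.00062272, -0.00229097,  0.00113076,
        0.00014222]), 'effort': array([ 2.11950828e-03, -5.32649624e+01, -3.53285766e+01,  7.09657255e-02,
        2.34694808e-02, -7.19243758e-05]), 'eef_pos': array([179.09820172, 519.82588344, 229.9581856 ]), 'eef_rot': array([-3.14061001e+00, -7.05767942e-05,  2.80977850e+00]), 'wrist_force': array([ 0.37006816, -1.08220833,  0.07915904]), 'moment': array([ 0.05469653, -0.00414092, -0.0055818 ]), 'finger_force': 0.0, 'finger_gap': 93.87649981785546}
```

View pics/scene1.png

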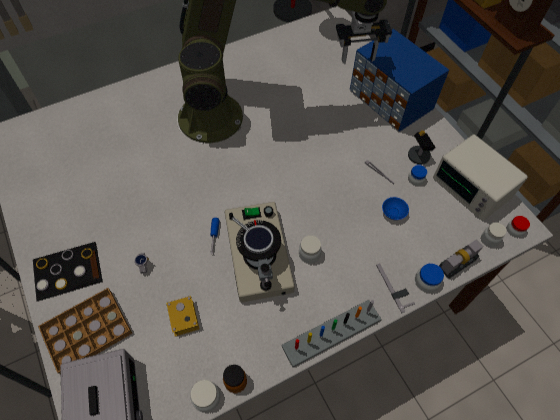

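View pics/top1.png

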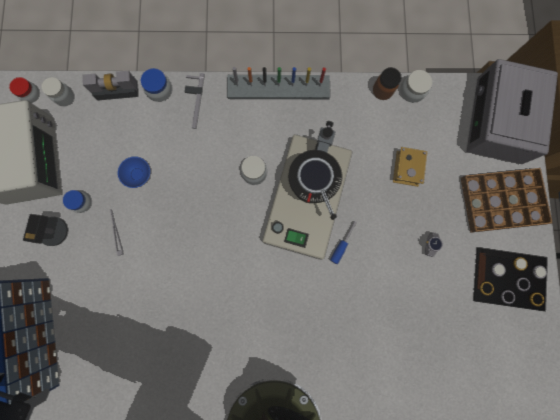

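The scene view shows the rocker at (252,212), the ring at (260,240) and the lever knob near (231,216). In the top view the rocker is at (296,237), the collar centre at (316,176), the red mark near (309,196) and the knob at (333,216).

```bash
python3 - <<'E'
from h import *
p=cv2.imread('pics/top1.png'); hsv=cv2.cvtColor(p,cv2.COLOR_BGR2HSV)
def cen(m,box):
    k=np.zeros_like(m);a,b,c,d=box;k[c:d,a:b]=m[c:d,a:b]
    n,l,s,ct=cv2.connectedComponentsWithStats(k); 
    j=1+np.argmax(s[1:,4]); return ct[j],s[j],(l==j)
g,s,gm=cen(cv2.inRange(hsv,(45,100,40),(85,255,255)),(270,330,215,260))
G=ray('top',*g,72); print('green',g,s,G)
r,s,_=cen(cv2.inRange(hsv,(0,120,60),(8,255,255)),(290,340,180,215))
Rd=ray('top',*r,158); print('red',r,s,Rd)
# housing cream top outline
c,s,m=cen(cv2.inRange(hsv,(15,20,120),(35,110,255)),(255,360,125,265)) 
cnt=max(cv2.findContours(m.astype(np.uint8),0,2)[0],key=cv2.contourArea)
box=cv2.boxPoints(cv2.minAreaRect(cnt)); 
W=np.array([ray('top',*q,60) for q in box]); print(W.round(1), np.linalg.norm(np.diff(W,axis=0),axis=1))
# dark collar
c,s,m=cen(cv2.inRange(hsv,(0,0,0),(180,255,60)),(283,350,145,207))
print('collar',c,s,ray('top',*c,160))
cv2.imwrite('pics/crop.png',cv2.resize(p[120:265,250:370],None,fx=4,fy=4,interpolation=cv2.INTER_CUBIC))
E
```

```text
green [295.         236.78064516] [287 231  18  13 155] [494.08800356 -61.09637647  72.        ]
red [308.76 197.12] [307 193   5   9  25] [583.07183263 -90.55066493 158.        ]
[[ 484.2   23.3   60. ]
 [ 640.   -22.4   60. ]
 [ 591.3 -184.3   60. ]
 [ 437.  -134.8   60. ]] [162.44087506 169.06526083 162.0499829 ]
collar [310.96935301 171.18842225] [288 145  53  57 881] [646.89944158 -96.97688959 160.        ]
```

View pics/crop.png

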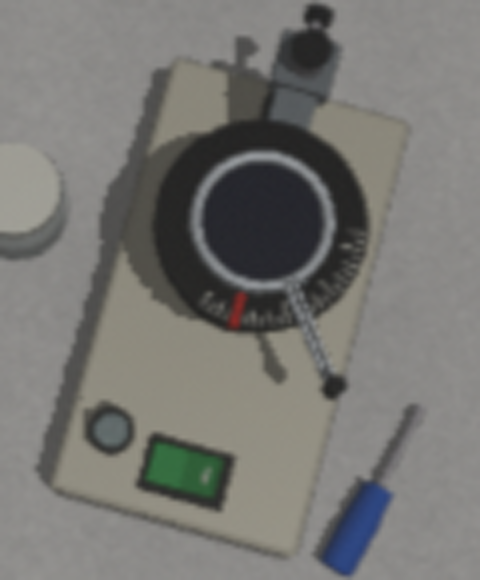

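The enlarged crop shows these crop pixels: front housing corners (52,488) and (292,556), back corners (180,58) and (410,125), ring centre (263,221), red bar (237,310) and knob (333,386). The white line is on the right half of the rocker, at (207,475).

```bash
python3 - <<'E'
from h import *
def c(u,v,z): return ray('top',250+(u+.5)/4-.5,120+(v+.5)/4-.5,z)
C=[c(52,488,60),c(292,556,60),c(410,125,60),c(180,58,60)]
for q in C: print(q.round(1))
d=(C[3]-C[0]+C[2]-C[1]); yaw=np.arctan2(d[1],d[0]); w=C[0]-C[1]; print('yaw',yaw,np.arctan2(-w[0],w[1]))
ring=c(263,221,168); red=c(237,310,160); kn=c(334,384,182); G=ray('top',295,236.78,70)
print('ring',ring,'red',red,'kn',kn,'G',G)
for nm,q in(('red',red),('G',G),('kn',kn)):
    v=q-ring; print(nm,np.hypot(v[0],v[1]),np.arctan2(-v[1],-v[0]))
ex=np.array([np.cos(yaw),np.sin(yaw)]);ey=np.array([-ex[1],ex[0]])
print('from corners',np.mean(C,axis=0)[:2]+30*ex)
# second view: green and ring
p=cv2.imread('pics/scene1.png');hsv=cv2.cvtColor(p,cv2.COLOR_BGR2HSV)
m=cv2.inRange(hsv,(45,100,40),(85,255,255));k=np.zeros_like(m);k[195:230,235:268]=m[195:230,235:268]
M=cv2.moments(k,True);print('scene G',ray('scene',M['m10']/M['m00'],M['m01']/M['m00'],70))
cv2.imwrite('pics/crop2.png',cv2.resize(p[190:310,210:310],None,fx=5,fy=5,interpolation=cv2.INTER_CUBIC))
E
```

```text
[482.9  23.3  60. ]
[ 437.4 -133.3   60. ]
[ 729.  -221.5   60. ]
[776.6 -64.6  60. ]
yaw -0.2921890688145586 -0.28251363820293585
ring [ 635.72688439 -106.6117957   168.        ] red [582.69451463 -90.63294894 160.        ] kn [ 534.49966553 -144.50481982  182.        ] G [494.24403834 -61.21595169  70.        ]
red 55.38732513857733 -0.29265237727925575
G 148.58727530165908 -0.31048067436225096
kn 108.0871459296179 0.3581886827905588
from corners [ 635.2201864  -107.68333374]
scene G [491.09838428 -61.03956579  70.        ]
```

View pics/crop2.png

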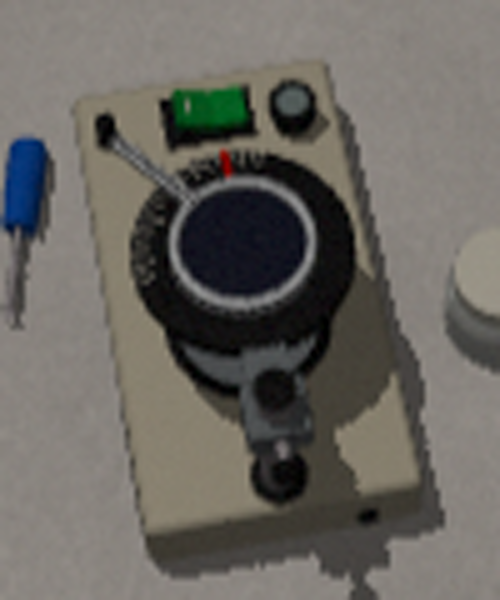

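Both views agree: optical axis at about (635.5, -107), yaw -0.29, lever at about +0.65 rad. The rocker centre matches its given 150 mm distance. I'll move above the pad with the jaw shut.

>>> step_arm(series=[25.6,-50,0,0.04,1,25.6,-50,0,0,1,25.6,-50,0,0,1,25.6,-50,0,0,1,25.6,-50,0,0,1,25.6,-50,0,0,1,25.6,-50,0,0,1,25.6,-50,0,0,1,25.6,-50,0,0,1,25.6,-50,0,0,1,25.6,-50,0,0,1,25.6,-50,0,0,1,0,0,0,0,1,0,0,0,0,1], squeeze=10)

```text
clock: 1.85
eef_pos: [486.0, -79.7, 230.1]
eef_rot: [3.141, -0.001, 2.849]
wrist_force: [-0.3, 0.6, -0.2]
finger_gap: 0.5
finger_force: 0.0
```

>>> step_arm(series=[0,0,-29,0,1,0,0,-29,0,1,0,0,-29,0,1,0,0,-27,0,1,0,0,-4,0,1,0,0,-4,0,1,0,0,-3,0,1,0,0,-3,0,1,0,0,-2,0,1,0,0,0,0,1])

```text
clock: 3.1
eef_pos: [486.5, -80.0, 100.7]
eef_rot: [3.142, 0.001, 2.85]
wrist_force: [0.6, -0.8, 1.3]
finger_gap: 0.6
finger_force: 0.8
```

>>> step_arm(series=[0,0,-1,0,1,0,0,-1,0,1,0,0,-1,0,1,0,0,0,0,1])

```text
clock: 3.6
eef_pos: [486.6, -80.2, 98.9]
eef_rot: [-3.141, 0.001, 2.85]
wrist_force: [-8.5, -0.9, 23.2]
finger_gap: 0.3
finger_force: 11.3
```

The force rises sharply at tip height 74 mm, so the rocker is fully on. Next I lift, move to the outer side of the lever and turn to match it.

>>> step_arm(series=[0,0,16,0,1,0,0,40,0,1,0,0,40,0,1,0,0,40,0,1,15.4,-16,0,0.13,1,15.4,-16,0,0.13,1,15.4,-16,0,0.13,1,15.4,-16,0,0.13,1,15.4,-16,0,0.13,1,0,0,0,0,1,0,0,0,0,1])

```text
clock: 4.97
eef_pos: [562.9, -159.4, 233.4]
eef_rot: [3.141, -0.0, -2.786]
wrist_force: [-0.7, -0.1, 1.2]
finger_gap: 0.6
finger_force: 0.0
```

```bash
python3 - <<'E'
from h import *
s=manip.read_state();print(s['eef_pos'],s['eef_rot'])
a,_=grab('top');b,_=grab('scene')
f=lambda p:cv2.resize(p,(400,480),interpolation=cv2.INTER_CUBIC)
cv2.imwrite('pics/c3.png',np.hstack([f(a[145:265,260:360]),f(b[180:300,210:310])]))
E
```

```text
[ 562.93943451 -159.44053576  233.39481811] [ 3.14109356e+00 -2.73515502e-04 -2.78586754e+00]
```

View pics/c3.png

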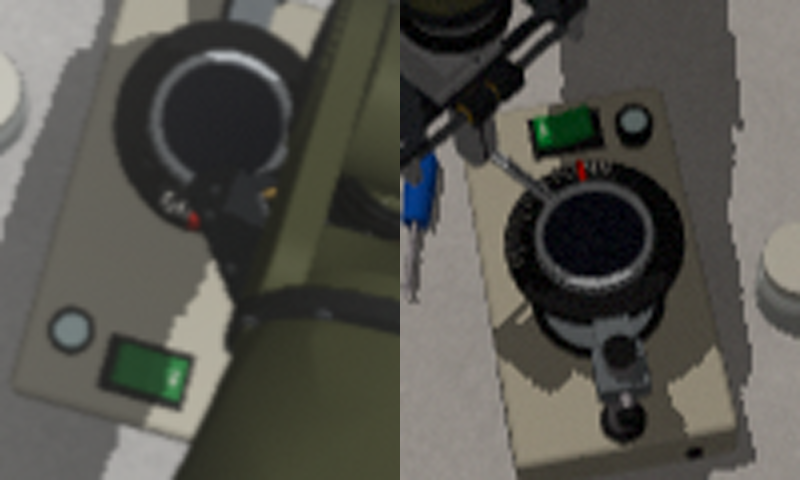

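The picture shows the rocker level with its right half pressed, and the lever still off the mark. The fingertip at about (475,145) stands on the lever's outer side. I descend beside the lever.

>>> step_arm(series=[0.5,-2,-15,0,1,0.5,0,-15,0,1,0,0,-10,0,1,0,0,-5,0,1,0,0,-5,0,1,0,0,0,0,1])

```text
clock: 5.82
eef_pos: [564.3, -162.0, 183.3]
eef_rot: [3.141, -0.0, -2.783]
wrist_force: [0.0, 0.5, -0.5]
finger_gap: 0.4
finger_force: 0.0
```

```bash
python3 - <<'E'
from h import *
b,_=grab('scene')
cv2.imwrite('pics/c4.png',cv2.resize(b[180:280,200:310],None,fx=6,fy=6,interpolation=cv2.INTER_CUBIC))
# waypoints: finger centre for theta
for off in (16.5,):
  for t in np.arange(.65,-.01,-.065):
    a=t-.29; u=np.array([-np.cos(a),-np.sin(a)]);n=np.array([np.sin(a),-np.cos(a)])
    print(round(t,3),(np.array([635.5,-107])+86*u+off*n).round(1))
E
```

```text
0.65 [ 560.8 -152.7]
0.585 [ 558.  -147.8]
0.52 [ 555.5 -142.7]
0.455 [ 553.4 -137.4]
0.39 [ 551.6 -132. ]
0.325 [ 550.1 -126.5]
0.26 [ 549.  -120.9]
0.195 [ 548.3 -115.3]
0.13 [ 548.  -109.6]
0.065 [ 548.  -103.9]
-0.0 [548.4 -98.2]
```

View pics/c4.png

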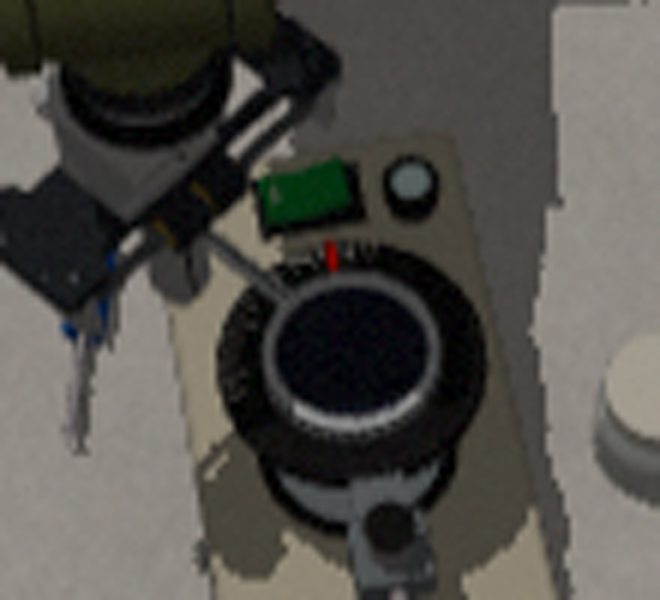

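The fingertip (180,270) hangs just on the outer side of the lever, clear of it. I push round the arc, stopping short of the mark at first.

>>> step_arm(series=[-1.8,4.6,0,0,1,-1.7,4.7,0,0,1,-2.8,4.9,0,-0.065,1,-2.5,5.1,0,-0.065,1,-2.1,5.3,0,-0.065,1,-1.8,5.4,0,-0.065,1,-1.5,5.5,0,-0.065,1,-1.1,5.6,0,-0.065,1,-0.7,5.6,0,-0.065,1,-0.3,5.7,0,-0.065,1,0,0,0,0,1])

```text
clock: 7.25
eef_pos: [548.0, -109.2, 183.6]
eef_rot: [-3.142, 0.0, 2.981]
wrist_force: [0.2, 0.5, -0.6]
finger_gap: 0.8
finger_force: 0.0
```

```bash
python3 - <<'E'
from h import *
b,_=grab('scene');a,_=grab('top')
f=lambda p:cv2.resize(p,(400,480),interpolation=cv2.INTER_CUBIC)
cv2.imwrite('pics/c5.png',np.hstack([f(a[155:239,270:340]),f(b[190:274,220:290])]))
E
```

```text
(no output)
```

View pics/c5.png

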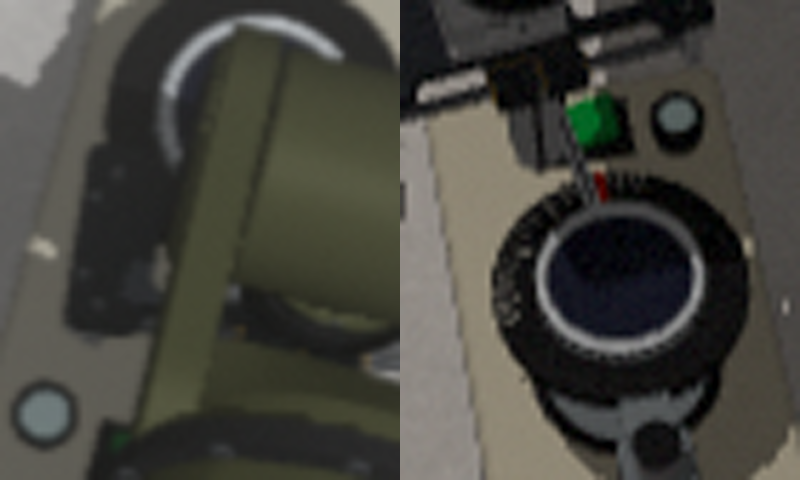

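The right half shows the lever running from (572,125) to (589,198), just short of the red bar at (600,186). The finger stands on its left.

```bash
python3 - <<'E'
from h import *
s=400/70
for n,u,v,z in(('lev',573,125,170.5),('lev',580,155,170.5),('lev',588,195,170.5),('red',600,186,160)):
    q=ray('scene',220+(u-400+.5)/s-.5,190+(v+.5)/s-.5,z); d=q[:2]-[635.5,-107]
    print(n,q.round(1),np.hypot(*d).round(1),(np.arctan2(-d[1],-d[0])).round(3))
E
```

```text
lev [547.2 -89.4 170.5] 90.0 -0.197
lev [565.3 -94.1 170.5] 71.3 -0.182
lev [ 588.8 -100.9  170.5] 47.1 -0.129
red [581.2 -90.8 160. ] 56.7 -0.291
```

>>> step_arm(series=[0,3,0,-0.035,1,0,3,0,-0.035,1,0,3,0,-0.035,1,0,0,0,0,1,1,-6,0,0,1,2,-10,0,0,1,0,-20,0,0,1,0,-20,0,0,1,0,0,40,0,1,-25,-40,30,0,1,-40,-40,0,0,1,-40,-40,0,0,1,-40,-40,0,0,1,0,-30,0,0,1,0,-30,0,0,1,0,0,0,0,1])

```text
clock: 9.35
eef_pos: [405.0, -378.7, 252.9]
eef_rot: [3.141, -0.001, 2.872]
wrist_force: [0.3, -0.1, -0.1]
finger_gap: 0.2
finger_force: 0.0
```

```bash
python3 - <<'E'
from h import *
b,_=grab('scene');a,_=grab('top')
f=lambda p:cv2.resize(p,(400,480),interpolation=cv2.INTER_CUBIC)
cv2.imwrite('pics/c6.png',np.hstack([f(a[155:239,270:340]),f(b[190:274,220:290])]))
E
```

```text
(no output)
```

View pics/c6.png

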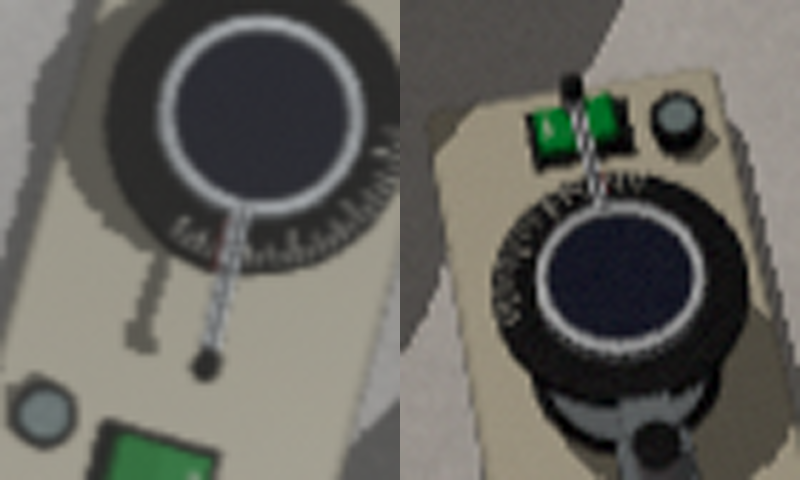

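The top half shows the lever from (238,215) to the knob at (205,365), with the ring centre at (261,115). A sliver of red is still visible on its left at (220,250).

```bash
python3 - <<'E'
from h import *
s=400/70
T=lambda u,v,z: ray('top',270+(u+.5)/s-.5,155+(v+.5)/s-.5,z)
c=T(261,115,168)
for n,u,v,z in(('l',237,217,170.5),('l',227,265,170.5),('l',213,335,170.5),('k',205,361,182)):
    q=T(u,v,z); d=(q-c)[:2]; print(n,q.round(1),np.hypot(*d).round(1),np.arctan2(-d[1],-d[0]).round(3))
print(c)
S=lambda u,v,z: ray('scene',220+(u-400+.5)/s-.5,190+(v+.5)/s-.5,z)
c=S(621,275,168);print(c)
for n,u,v,z in(('l',600,195,170.5),('l',583,130,170.5),('k',571,83,182),('green',580,130,70)):
    q=S(u,v,z); d=(q-c)[:2]; print(n,q.round(1),np.hypot(*d).round(1),np.arctan2(-d[1],-d[0]).round(3))
E
```

```text
l [591.8 -95.1 170.5] 45.7 -0.25
l [571.5 -90.5 170.5] 66.6 -0.241
l [542.1 -84.1 170.5] 96.6 -0.232
k [529.8 -79.6 182. ] 109.6 -0.247
[ 636.12945049 -106.34828778  168.        ]
[ 637.2832476  -106.08457483  168.        ]
l [591.7 -95.4 170.5] 46.8 -0.229
l [552.4 -86.1 170.5] 87.2 -0.232
k [530.2 -81.6 182. ] 109.9 -0.224
green [495.  -64.8  70. ] 148.2 -0.282
```

The lever is at about +0.05, and I want it nearer zero. I'll return along the same path and nudge it about 4 mm more.

>>> step_arm(series=[0,30,0,0,1,0,30,0,0,1,40,40,0,0,1,40,40,0,0,1,40,40,0,-0.02,1,23,28,0,0,1,0,20,0,0,1,0,5,0,0,1,0,0,-30,0,1,0,0,-30,0,1,0,0,-10,0,1,0,0,0,0,1])

```text
clock: 10.95
eef_pos: [548.8, -144.1, 183.8]
eef_rot: [-3.142, -0.0, 2.854]
wrist_force: [0.7, 0.6, 0.3]
finger_gap: 0.5
finger_force: 0.0
```

>>> step_arm(series=[0,15,0,0,1,0,15,0,0,1,0,10,0,0,1,0,2,0,0,1,0,2,0,0,1,0,1,0,0,1,0,0,0,0,1,0,0,0,0,1])

```text
clock: 11.95
eef_pos: [549.0, -98.7, 183.4]
eef_rot: [3.142, -0.0, 2.855]
wrist_force: [-0.2, -0.4, 0.5]
finger_gap: 0.3
finger_force: 0.5
```

Reached; I back out and look.

>>> step_arm(series=[1,-6,0,0,1,2,-10,0,0,1,0,-20,0,0,1,0,-20,0,0,1,0,0,40,0,1,-25,-40,30,0,1,-40,-40,0,0,1,-40,-40,0,0,1,-40,-40,0,0,1,0,-30,0,0,1,0,-30,0,0,1,0,0,0,0,1])

```text
clock: 13.45
eef_pos: [406.0, -376.7, 253.0]
eef_rot: [3.141, -0.001, 2.852]
wrist_force: [-0.9, -0.6, -0.4]
finger_gap: 0.6
finger_force: 0.0
```

```bash
python3 - <<'E'
from h import *
b,_=grab('scene');a,_=grab('top')
f=lambda p:cv2.resize(p,(400,480),interpolation=cv2.INTER_CUBIC)
cv2.imwrite('pics/c7.png',np.hstack([f(a[155:239,270:340]),f(b[190:274,220:290])]))
E
```

```text
(no output)
```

View pics/c7.png

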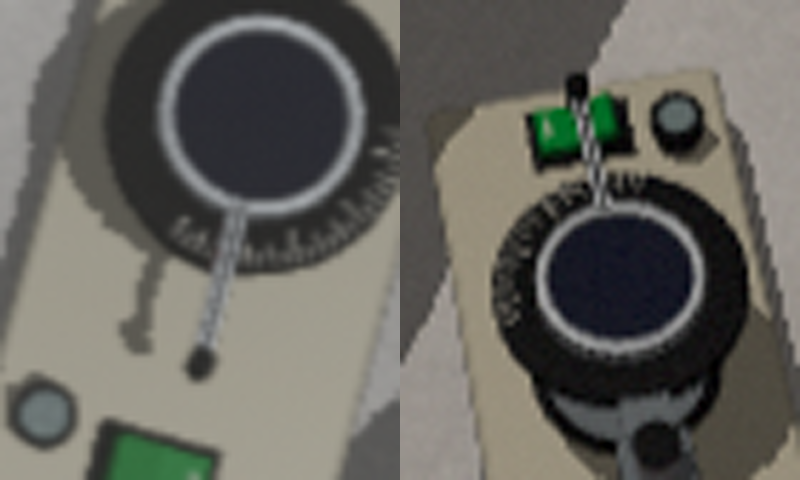

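The lever now covers the red bar in both views. The knob is at (200,361) in the top half and (577,83) in the scene half. I measure the angle with colour masks before handing in.

```bash
python3 - <<'E'
from h import *
s=400/70
T=lambda u,v,z: ray('top',270+(u+.5)/s-.5,155+(v+.5)/s-.5,z)
S=lambda u,v,z: ray('scene',220+(u-400+.5)/s-.5,190+(v+.5)/s-.5,z)
p=cv2.imread('pics/c7.png'); g=cv2.cvtColor(p,cv2.COLOR_BGR2GRAY)
for nm,F,c,box in(('top',T,T(261,115,168),(180,222,340,385)),('scene',S,S(621,275,168),(562,592,70,92))):
    a,b,y0,y1=box; m=g[y0:y1,a:b]<75; v,u=np.nonzero(m); 
    q=F(u.mean()+a,v.mean()+y0,177); d=(q-c)[:2]
    print(nm,u.mean()+a,v.mean()+y0,len(u),q.round(1),np.hypot(*d).round(1),'theta',(np.arctan2(-d[1],-d[0])+.29).round(3))
o=cv2.imread('pics/top1.png')
h=cv2.cvtColor(p,cv2.COLOR_BGR2HSV)
print('red px',cv2.countNonZero(cv2.inRange(h[200:290,180:280],(0,90,50),(10,255,255))),cv2.countNonZero(cv2.inRange(h[150:220,540:660],(0,90,50),(10,255,255))))
E
```

```text
top 199.93536804308798 363.3482944344704 557 [529.5 -77.9 177. ] 110.4 theta 0.029
scene 575.5862068965517 80.87164750957854 522 [527.1 -77.8 177. ] 113.7 theta 0.038
red px 0 0
```

The lever angle is about 0.03 from the knob rays and about 0.01 from the bar being hidden in both views, so it is inside the tolerance. The hand is clear.

```bash
python3 -c "
from cell import manip
print(manip.sign_off())"
```

```text
the job is handed in; nothing more can be done
None
```

The lamp is switched on and the analyser lever stands on the red mark, measured at about 0.01–0.04 rad against the 0.06 allowed; the hand is clear and the job is handed in, with no verdict returned.

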